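# Clear the spring puller's run and hold its slide at the index

### The job

Clear the run in front of the spring puller: stand the two brass check weights upright in the smaller tray and the grey mortar block upright in the larger tray, while the puller's slide stays home. Then take the puller's cross handle, pull the slide out against its spring until its pointer is level with the index on the scale rail, and keep it there: finish while still gripping the handle with the pointer at the index. Leave the other things on the bench where they are.

Things in the scene. Friction and masses are not known exactly. Their poses are not given: they have to be found in the camera images.
- puller: spring puller bolted to the bench: dark base plate, grey bearing block 70 mm wide and 70 mm high, steel spring barrel behind it, aluminium scale rail beside the run (20 mm wide, 30 mm high, centre line at y = +95 mm, x = +30 to -185 mm). Origin on the bench under the middle of the block's front face; z up; the slide comes out along its -x, roughly toward the robot (yaw within 0.2).
- puller_grip (a point): middle of the top edge of the slide's steel cross handle: upright plate 12 mm thick along the puller's x, 90 mm wide along y, 12 to 75 mm above the bench; home 70 mm in front of the block. The bar and clamp behind its middle are at most 34 mm high: keep fingertips above 36 mm. Grip it across its thickness (fingers closing along the puller's x). Axes as the puller's.
- puller_pointer (a point): tip of the slide's pointer, a thin steel finger that sticks out from the left end of the cross handle toward the scale rail, 42 mm above the bench; it moves with the handle: it lies 78.5 mm along the puller's +y from the handle's middle, at the same puller x.
- puller_slide (a joint): travel of the slide in m: 0 home, grows as the handle is pulled out along the puller's -x, end stop at 0.125. A spring pulls it home: about 5.4 N at home plus 0.9 N for each cm of travel; let go, it runs back home.
- index: index: dark steel saddle 18 x 28 x 8 mm with a thin upright blade and a clamp screw on top, fixed on the scale rail 50 to 95 mm in front of the pointer's home place. Origin in the middle of its underside (30 mm above the bench), in the plane of its blade; axes as the puller's. The pointer is at the index when both have the same x in the puller's frame.
- large_tray: larger open aluminium tray, 220 x 160 x 35 mm outside, 4 mm walls and floor, fixed to the bench on the left or right of the puller's run. Origin at the centre of its underside; the 220 mm runs along its x.
- small_tray: smaller open aluminium tray, 150 x 110 x 35 mm outside, 4 mm walls and floor, fixed to the bench on the other side. Origin at the centre of its underside; the 150 mm runs along its x.
- big_weight: brass check weight, 0.5 kg more or less: round body 38 mm across up to 29 mm, a 20 mm knob on top to 40 mm. Origin at the centre of its underside, z up. Stands in the puller's run.
- little_weight: brass check weight, 0.2 kg more or less: round body 30 mm across up to 22 mm, a 16 mm knob on top to 30 mm. Origin at the centre of its underside, z up. Stands in the puller's run.
- block: grey mortar spacer block with rounded top edges, 40 mm along its x, 50 mm along its y, 36 mm high, 0.14 kg more or less. Origin at the centre of its underside, z up. Stands in the puller's run.
- tin: bystander: lidded moisture tin, 68 mm across, 45 mm high; origin at its underside's centre
- cube: bystander: 50 mm mortar cube, at the puller's right; origin at its underside's centre
- cap: bystander: black plastic mould cap, 100 mm across, 14 mm high; origin at its underside's centre

How it is judged (in metres and radians):
On the way:
1. both weights stand in the smaller tray and the block in the larger one, released, with the slide still home (x of big_weight in the frame of small_tray between -0.067 and 0.067 m and y of big_weight in the frame of small_tray between -0.047 and 0.047 m and height (world z) of each of big_weight, little_weight, block below 0.012 m and angle between each of big_weight, little_weight, block's own z axis and vertical below 0.15 rad and linear speed of each of big_weight, little_weight, block below 0.02 m/s and contact force between the fingers and big_weight below 0.2 N and x of little_weight in the frame of small_tray between -0.067 and 0.067 m and y of little_weight in the frame of small_tray between -0.047 and 0.047 m and contact force between the fingers and little_weight below 0.2 N and x of block in the frame of large_tray between -0.102 and 0.102 m and y of block in the frame of large_tray between -0.072 and 0.072 m and contact force between the fingers and block below 0.2 N and value of joint puller_slide below 0.01 m), for 0.2 s.
At the end, for the whole second after the job is handed in: The weights stand upright in the smaller tray and the block upright in the larger tray, all released; the fingers still hold the handle (more than 4 N) and the slide is still, its pointer within 5 mm of the index along the run (x of big_weight in the frame of small_tray between -0.067 and 0.067 m and y of big_weight in the frame of small_tray between -0.047 and 0.047 m and height (world z) of each of big_weight, little_weight, block below 0.012 m and angle between each of big_weight, little_weight, block's own z axis and vertical below 0.15 rad and linear speed of each of big_weight, little_weight, block below 0.02 m/s and contact force between the fingers and big_weight below 0.2 N and x of little_weight in the frame of small_tray between -0.067 and 0.067 m and y of little_weight in the frame of small_tray between -0.047 and 0.047 m and contact force between the fingers and little_weight below 0.2 N and x of block in the frame of large_tray between -0.102 and 0.102 m and y of block in the frame of large_tray between -0.072 and 0.072 m and contact force between the fingers and block below 0.2 N and x of puller_pointer in the frame of index between -0.005 and 0.005 m and velocity of joint puller_slide between -0.01 and 0.01 m/s and contact force between the fingers and puller above 4 N); the arm keeps its last pose, push and grip.
It fails at once if a bystander is moved more than 30 mm (distance of any of tin, cube, cap from where it was at the start of the episode above 0.03 m).
It fails at once if the slide is pulled out before the run is cleared (value of joint puller_slide above 0.03 m and not (x of big_weight in the frame of small_tray between -0.067 and 0.067 m and y of big_weight in the frame of small_tray between -0.047 and 0.047 m and x of little_weight in the frame of small_tray between -0.067 and 0.067 m and y of little_weight in the frame of small_tray between -0.047 and 0.047 m and x of block in the frame of large_tray between -0.102 and 0.102 m and y of block in the frame of large_tray between -0.072 and 0.072 m)).
It also fails if it takes over 72 s, if anything falls off the work surface, if the arm or the gripper's body presses on something with over 40 N, if the wrist force passes 120 N, or if a joint passes its speed limit or range.

### The arm

A 6-joint arm with a two-finger parallel gripper is mounted at the origin on a cart in front of the work surface, level with it; the furniture and walls round the work are solid. World frame = base frame: x ahead of the robot, y to its left, z up, the work surface at z = 0. Lengths are in mm, angles in rad, forces in N, time in s.
With the tool pointing down it reaches from about 375 to 975 mm from the base axis. Payload 3.8 kg.
Tool frame: the origin (TCP) lies at the centre of the arm's flange, where the gripper is bolted on; the fingertips stand r.finger_overhang ahead of it and the grasp point (between the pads) lies 147 mm ahead of it (r.finger_overhang is the distance from the TCP to the fingertips, in mm); z points along the fingers, y is the line along which they close (so a half turn about z gives the same grasp; the last joint's range is limited). The gripper opens to 88 mm and grips with 3 to 60 N. Pads are 18 mm wide; open, the fingers measure 123 mm over their backs; the gripper's body (75 mm by 187 mm) begins 45 mm behind the grasp point.
Start: joints at [1.242, 0.264, 1.604, -0, 1.274, -0.037], TCP at [194.18, 646.463, 404.706] pointing down, gripper open.
Joint ranges: [-2.63, 2.63], [-0.94, 2.18], [0.31, 2.57], [-1.31, 4.45], [0, 2.66], [-2.55, 2.55]. Speed limits (rad/s): [2.57, 2.57, 3.14, 3.14, 3.14, 3.14].

### API

Orientations are given as a unit quaternion [x, y, z, w].
In Python, from cell import r gives the robot as it stands. Calls block until the motion is done:
- r.move_ptp(position, orientation): joint-space move of the TCP to a pose.
- r.movel(position, rotation=None, v=150, stop_force=None): straight line of the TCP; rotation=None keeps the orientation; v is the mean speed in mm/s. With stop_force (N) it stops when the force on the tool has changed by that much, and returns True; else False.
- r.set_joints(angles): joint-space move.
- r.gripper_to(opening, force=None): finger opening in mm; force is the grip in N (None keeps the last); returns when the fingers have stopped.
- r.dwell(seconds).
- r.ik(position, orientation): joint angles nearest the present ones, or None.
- r.camera(name): name is "scene" or "top" or "wrist"; returns (picture, depth): 420x560x3 uint8, red, green, blue; 420x560 float32, mm along the optical axis (not along the pixel's ray), 0 where there is no reading.
- r.camera_model(name): a dict with "fx", "fy", "cx", "cy" (pixels), "D" ([k1, k2, p1, p2, k3] as OpenCV has them; the pictures are not rectified), "view" (4x4, takes a point from world to camera coordinates); the wrist camera has in their place "hand_eye" (4x4, takes a point from camera to tool coordinates, whose origin is the TCP and whose axes are the flange's). Camera axes: x right, y down, z forward; pixel columns grow to the right and rows downward; lengths in mm; the calibration is good to about 2 mm. A picture is of the moment at which its call begins: read the wrist's pose just before it. camera_model takes no time and is no camera call.
A pose or a line that the arm cannot do raises r.MotionError and nothing moves.
- r.sign_off(): hands the job in; it is judged then, once.
Readings, each from a call of its own:
- r.get_clock(): time.
- r.get_joints(): joint angles.
- r.get_qd(): joint speeds.
- r.get_joint_torque(): joint torques, N m.
- r.get_position(): TCP position.
- r.get_ee_rot(): TCP orientation.
- r.get_ft_force(): force on the tool from outside, world axes, zero at the start.
- r.get_ft_torque(): the same for the moment, N m.
- r.get_width(): finger opening in mm.
- r.get_finger_force(): force on a finger pad.
Only numpy, scipy, OpenCV 4.12 (cv2) and the standard library are available. Lean on these libraries where they do the work, as an engineer would, in place of code of your own. Each camera call takes 0.05 s, during which the arm holds its last target. There are 200 camera calls.

## Working session

There is one attempt and no reset: what is moved stays moved. The work goes in short steps, each a Python script; the robot and the scene stay as the last script left them, time stands still between calls to the robot, and variables do not carry over. Pictures are saved under pics/ and viewed, at most 10 in all, crops included, and the job is handed in when it is done.

```bash
mkdir -p pics; ls; python3 - <<'E'
from cell import r
import numpy as np, cv2
for n in ("scene","top"):
    p,d=r.camera(n); np.savez(f"pics/{n}.npz",p=p,d=d); cv2.imwrite(f"pics/{n}0.png",p[:,:,::-1])
    m=r.camera_model(n); print(n,m)
print(r.finger_overhang,r.get_clock(),r.get_ee_rot(),r.get_width())
print(r.camera_model("wrist"))
E
```

```text
pics
scene {'fx': 458.83507744170316, 'fy': 458.83507744170316, 'cx': 279.3941735155377, 'cy': 210.06793142730305, 'D': array([-0.10142429,  0.        ,  0.        ,  0.        ,  0.        ]), 'view': array([[-5.40857638e-01, -8.41013808e-01, -1.29919286e-02,
         3.14762850e+02],
       [-3.27449417e-01,  2.24760663e-01, -9.17746982e-01,
         2.70972778e+02],
       [ 7.74757959e-01, -4.92116266e-01, -3.96953002e-01,
         7.97235945e+02],
       [ 0.00000000e+00,  0.00000000e+00,  0.00000000e+00,
         1.00000000e+00]])}
top {'fx': 431.9465938747777, 'fy': 431.9465938747777, 'cx': 276.91963005620056, 'cy': 204.68549414714377, 'D': array([-0.01984974,  0.        ,  0.        ,  0.        ,  0.        ]), 'view': array([[ 1.52748977e-03, -9.99730279e-01,  2.31740578e-02,
        -2.95408957e+01],
       [-9.94861328e-01, -3.86527441e-03, -1.01173104e-01,
         6.17591286e+02],
       [ 1.01235390e-01, -2.29004330e-02, -9.94598897e-01,
         1.34486989e+03],
       [ 0.00000000e+00,  0.00000000e+00,  0.00000000e+00,
         1.00000000e+00]])}
166.0 0.1 [ 1.45365341e-01  9.89377534e-01 -9.93149836e-04 -1.63846820e-04] 87.94862095748674
{'fx': 318.86839093634677, 'fy': 318.86839093634677, 'cx': 277.7362836663952, 'cy': 210.75942689487493, 'D': array([-0.05778647,  0.        ,  0.        ,  0.        ,  0.        ]), 'hand_eye': array([[ 4.07161488e-04, -9.55957124e-01, -2.93506067e-01,
         7.63260467e+01],
       [ 9.99999836e-01,  2.70828641e-04,  5.05137269e-04,
        -3.65821009e-02],
       [-4.03399722e-04, -2.93506224e-01,  9.55957077e-01,
         2.05397546e+01],
       [ 0.00000000e+00,  0.00000000e+00,  0.00000000e+00,
         1.00000000e+00]])}
```

View pics/top0.png

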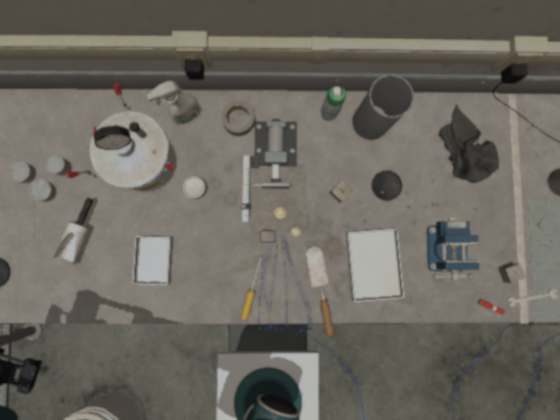

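View pics/scene0.png

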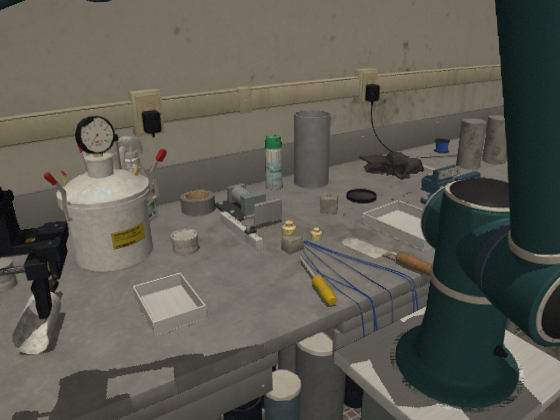

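The top view shows the slide's handle at about (272,185), the big weight at (280,213), the little weight at (296,231) and the block at (267,236). The small tray is at (153,260), on the left, the large tray at (375,265), on the right, and the rail at x≈246, rows 155–220. The scene view agrees. I'll get coarse positions from these, then look closer with the wrist camera.

```bash
cat > h.py <<'E'
import numpy as np, cv2
from cell import r
from scipy.spatial.transform import Rotation as R
def model(name, pose=None):
    m=r.camera_model(name); K=np.array([[m['fx'],0,m['cx']],[0,m['fy'],m['cy']],[0,0,1]])
    if name=='wrist':
        T=np.eye(4);T[:3,:3]=R.from_quat(pose[1]).as_matrix();T[:3,3]=pose[0]; c2w=T@m['hand_eye']
    else: c2w=np.linalg.inv(m['view'])
    return K,np.array(m['D'],float),c2w
def cast(px,z,M):
    K,D,c=M; px=np.array(px,float).reshape(-1,1,2)
    u=cv2.undistortPoints(px,K,D)[:,0]; d=np.c_[u,np.ones(len(u))]@c[:3,:3].T; o=c[:3,3]
    return o+d*((np.asarray(z)-o[2])/d[:,2])[:,None]
def proj(P,M):
    K,D,c=M; w=np.linalg.inv(c)
    return cv2.projectPoints(np.array(P,float).reshape(-1,1,3),cv2.Rodrigues(w[:3,:3])[0],w[:3,3],K,D)[0][:,0]
def snap(name):
    pose=(r.get_position(),r.get_ee_rot()); p,d=r.camera(name)
    np.savez(f"pics/{name}_last.npz",p=p,d=d); return p,d,model(name,pose)
def down(yaw):  # tool x at world angle yaw, z down
    return (R.from_euler('z',yaw)*R.from_euler('x',np.pi)).as_quat()
E
python3 - <<'E'
from h import *
M=model("top")
names=dict(handle=(272,185,75),big=(280,212,40),lit=(296,231,30),blk=(267,236,36),small=(153,260,20),large=(375,265,20),rail0=(246,157,30),rail1=(246,220,30),tin=(195,187,45),cube=(340,190,50),cap=(386,185,14))
for k,(u,v,z) in names.items(): print(k,cast((u,v),z,M)[0].round())
# wrist look-from pose: tool x toward +x or -x ?
for yaw in (0,np.pi):
  for P in ([430,-20,480],[380,-20,480],[560,-20,480]):
    print(yaw,P,r.ik(P,down(yaw)))
E
```

```text
handle [675. -12.  75.]
big [594. -37.  40.]
lit [534. -89.  30.]
blk [518.   3.  36.]
small [442. 363.  20.]
large [ 427. -341.   20.]
rail0 [772.  72.  30.]
rail1 [569.  70.  30.]
tin [671. 231.  45.]
cube [ 663. -227.   50.]
cap [ 685. -385.   14.]
0 [430, -20, 480] [-1.04354880e-01 -2.54204850e-01  1.98765781e+00 -4.44089210e-16
  1.40813969e+00  1.46644145e+00]
0 [380, -20, 480] [-1.18065597e-01 -3.61996588e-01  2.06556776e+00 -4.44089210e-16
  1.43802148e+00  1.45273073e+00]
0 [560, -20, 480] [-8.01497047e-02  8.38407269e-03  1.75457430e+00 -4.44089210e-16
  1.37863428e+00  1.49064662e+00]
3.141592653589793 [430, -20, 480] [-0.10435488 -0.25420485  1.98765781  0.          1.40813969 -1.67515121]
3.141592653589793 [380, -20, 480] [-0.1180656  -0.36199659  2.06556776  0.          1.43802148 -1.68886192]
3.141592653589793 [560, -20, 480] [-0.0801497   0.00838407  1.7545743   0.          1.37863428 -1.65094603]
```

```bash
python3 - <<'E'
from h import *
r.move_ptp([580,0,480],down(np.pi))
p,d,M=snap("wrist"); np.save("pics/pose1.npy",M[2])
cv2.imwrite("pics/w1.png",p[:,:,::-1]); print(r.get_clock(),r.get_position(),r.get_joints().round(3) if hasattr(r.get_joints(),'round') else r.get_joints())
E
```

```text
2.825 [580.04483851   0.72890818 479.82731698] [-0.042  0.047  1.715  0.     1.38  -1.614]
```

View pics/w1.png

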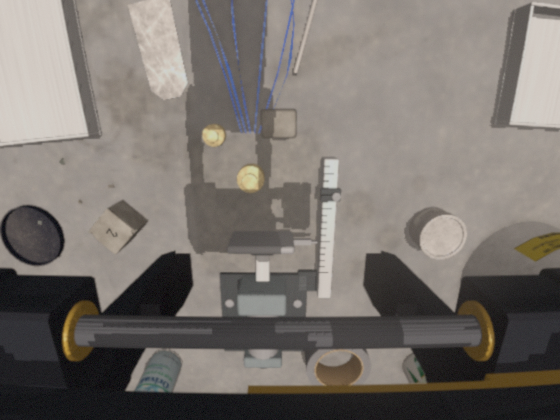

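The wrist view is upside-down, so up is toward the robot. It shows the big weight at (250,179), the little weight at (213,135), the block at (279,123), the handle edge at (263,241) and the pointer out to about (312,242). The rail runs (330,160)–(324,297), with the index saddle at (329,195). Next I'll turn the depth into world points and combine them with colour masks.

```bash
cat > meas.py <<'E'
from h import *
def cloud(d,M):
    K,D,c=M; v,u=np.mgrid[:420,:560]
    q=cv2.undistortPoints(np.stack([u.ravel(),v.ravel()],1).astype(float)[:,None],K,D)[:,0]
    P=np.c_[q,np.ones(len(q))]*d.reshape(-1,1)
    return (P@c[:3,:3].T+c[:3,3]).reshape(420,560,3)
def rect(P):
    c,s,a=cv2.minAreaRect(P[:,:2].astype(np.float32)); return np.round(c,1),np.round(s,1),round(a,2)
E
python3 - <<'E'
from meas import *
f=np.load("pics/wrist_last.npz"); p,d=f['p'],f['d']; m=r.camera_model("wrist")
K=np.array([[m['fx'],0,m['cx']],[0,m['fy'],m['cy']],[0,0,1]]); M=(K,np.array(m['D'],float),np.load("pics/pose1.npy"))
W=cloud(d,M); ok=d>0
def box(u0,u1,v0,v1,z0,z1):
    s=np.zeros((420,560),bool); s[v0:v1,u0:u1]=1
    return s&ok&(W[...,2]>z0)&(W[...,2]<z1)
print("bench z",np.median(W[100:110,400:450,2]))
for n,b in dict(handle=(225,300,225,255,65,85),pointer=(294,318,236,250,36,48),rail=(315,345,155,300,24,34),index=(312,345,185,205,35,70),blk=(255,305,100,142,30,42),big=(230,270,165,195,35,46),lit=(195,230,120,150,26,36),bblock=(230,300,275,320,62,78),cube=(85,150,195,255,44,56),tin=(400,475,195,265,38,52)).items():
    k=box(*b); 
    if k.sum()<3: print(n,k.sum()); continue
    v,u=np.nonzero(k); print(n,k.sum(),"px",u.min(),u.max(),v.min(),v.max(),"mean",W[k].mean(0).round(1),rect(W[k]))
hsv=cv2.cvtColor(p,cv2.COLOR_RGB2HSV)
y=((hsv[...,0]>18)&(hsv[...,0]<32)&(hsv[...,1]>90)&(hsv[...,2]>60)).astype(np.uint8); y[:, 300:]=0;y[230:]=0
n,l,s,c=cv2.connectedComponentsWithStats(y)
for i in range(1,n):
    if s[i,4]>30: print("brass",s[i],c[i].round(1))
z=W[182:210,312:346,2].round().astype(int); 
for row in z[::2]: print(*row)
cv2.imwrite("pics/w1c.png",cv2.resize(p[90:310,190:370,::-1],None,fx=2.7,fy=2.7,interpolation=cv2.INTER_CUBIC))
f=np.load("pics/top.npz"); d=f['d']; M=model("top"); W=cloud(d,M); ok=d>0
for n,b in dict(small=(125,180,225,295,22,50),large=(335,415,220,310,22,50)).items():
    k=box(*b); print(n,k.sum(),rect(W[k]),W[k].mean(0))
E
```

```text
bench z -0.37247865045719664
handle 661 px 227 294 243 253 mean [674.6 -22.   72.5] (array([675.4, -21.6]), array([11.6, 88.8]), 0.51)
pointer 136 px 294 316 238 244 mean [675.6  37.4  44.2] (array([676.3,  39.7]), array([31.4,  8.1]), 89.73)
rail 1781 px 318 338 158 297 mean [666.1  72.5  29.1] (array([668.7,  71.2]), array([ 24.1, 214.8]), 89.88)
index 260 px 320 340 188 200 mean [608.6  72.2  40.7] (array([609.5,  72.8]), array([17.1, 27.8]), 1.38)
blk 892 px 261 295 111 136 mean [516.3   1.5  35.4] (array([516.5,   1.4]), array([31.6, 44.5]), 0.08)
big 186 px 242 256 174 188 mean [591.  -37.5  38.4] (array([591.2, -37.5]), array([18.9, 19.4]), 88.69)
lit 128 px 206 218 130 142 mean [532.4 -86.   28.8] (array([532.4, -86.2]), array([15.7, 15.8]), 65.53)
bblock 1125 px 237 285 292 316 mean [762.  -22.1  68.6] (array([766.3, -22.6]), array([40.3, 68.6]), 0.38)
cube 1204 px 88 135 207 254 mean [ 659.3 -230.6   48.8] (array([ 660.5, -232. ]), array([50.9, 51.5]), 46.05)
tin 1732 px 418 466 213 258 mean [668.9 235.2  43. ] (array([669.6, 235.9]), array([68.2, 67.4]), 85.06)
0 -2 -1 -1 
[... 838 characters left out ...]
 0 -1 -1 -1 -1
-1 0 -1 0 -1 -1 -2 -2 36 38 37 37 36 38 36 37 38 37 37 37 38 38 46 48 47 47 48 39 1 0 -2 -1 0 0
0 0 1 -1 -1 -1 1 0 10 21 29 28 30 29 29 30 30 29 29 29 31 29 30 30 -1 0 1 0 -1 -1 -1 0 0 -2
0 0 -1 -1 0 0 -1 -1 12 21 29 31 28 29 28 29 31 29 31 31 29 30 29 29 -1 -1 -2 0 -1 -1 -2 -1 -2 -2
-1 0 -1 -1 -1 -2 0 2 11 24 27 29 27 30 30 28 29 29 28 29 28 29 30 27 0 1 -1 -1 -2 0 0 -2 -1 -1
-1 1 -1 0 0 0 0 3 15 24 30 30 28 30 30 30 30 29 30 30 29 29 29 29 -2 1 -1 -1 -3 0 -1 -1 0 0
small 321 (array([441.7, 364.7]), array([113.1, 150.9]), 88.08) [439.27217202 367.96252721  32.7476021 ]
large 449 (array([ 429. , -339.3]), array([220.6, 162.9]), 4.33) [ 420.98405695 -343.36670076   32.82850882]
```

View pics/w1c.png

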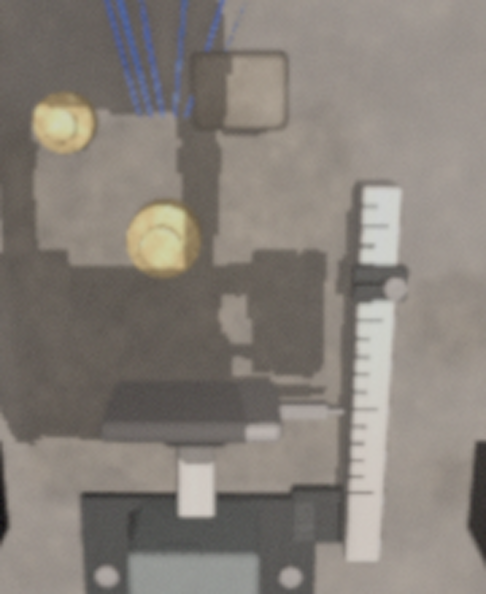

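Sizes and heights match the given values: handle 12×89 mm at z 73, rail 215 mm long, index 17×28 mm, trays 113×151 and 163×221 mm. The puller's yaw is about 0. Now I'll clear the run.

```bash
cat > pick.py <<'E'
from h import *
Q=down(np.pi)
def pickplace(src,dst,w,opening,tip=3.,force=25,up=300,rel=None):
    z=166+tip
    r.gripper_to(opening,force)
    r.move_ptp([*src,up],Q); r.movel([*src,z],v=150)
    r.gripper_to(max(w-12,0),force); g=r.get_width(); print("width",round(g,1),"want",w,"F",r.get_finger_force())
    if abs(g-w)>4: r.gripper_to(opening); r.movel([*src,up]); raise SystemExit("grasp bad")
    r.movel([*src,up],v=250); r.move_ptp([*dst,up],Q)
    s=r.movel([*dst,z+5],v=120,stop_force=8); print("stop",s,r.get_position())
    r.gripper_to(rel or w+12); r.movel([*dst,up],v=300); print("t",r.get_clock())
E
python3 - <<'E'
from pick import *
pickplace((591,-37.5),(474,365),38,60)
E
```

```text
width 36.6 want 38 F 24.97656200575875
stop True [473.25985667 364.18181016 173.72864667]
t 9.9
```

```bash
python3 - <<'E'
from pick import *
pickplace((532.4,-86.2),(414,364),30,50,tip=2.5)
pickplace((516.5,1.4),(428,-340),50,74,tip=4)
r.move_ptp([560,0,480],down(np.pi)); p,d,M=snap("wrist"); np.save("pics/pose2.npy",M[2]); a=p
p,d,M=snap("top"); b=cv2.resize(p[150:330,100:440],None,fx=1.65,fy=1.65)
cv2.imwrite("pics/c2.png",np.vstack([a[:290],b[:290,:560]])[:,:,::-1]); print(r.get_clock())
E
```

```text
width 28.0 want 30 F 25.00500157408169
stop True [413.28264667 363.19314284 172.99522388]
t 17.6667
width 48.6 want 50 F 25.0683938479051
stop True [ 427.35023266 -339.05260571  174.63074203]
t 25.2083
26.8167
```

View pics/c2.png

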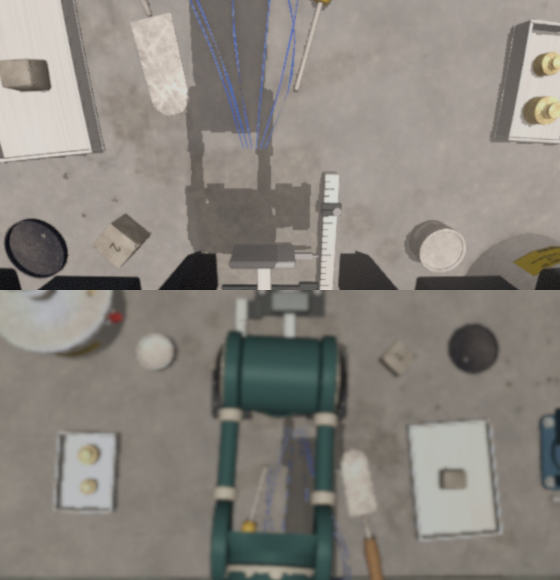

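All three are upright in their trays. Next I'll get the puller's yaw and the pointer-to-index distance from both wrist views, then grip the handle.

```bash
cat > idx.py <<'E'
from meas import *
def analyse(p,d,M,hx=None):
    W=cloud(d,M); ok=d>0; X,Y,Z=W[...,0],W[...,1],W[...,2]
    sel=lambda x0,x1,y0,y1,z0,z1: W[ok&(X>x0)&(X<x1)&(Y>y0)&(Y<y1)&(Z>z0)&(Z<z1)]
    rail=sel(555,780,55,95,26,33); k=(rail[:,0]>575)
    v=cv2.fitLine(rail[:,:2].astype(np.float32),cv2.DIST_HUBER,0,.01,.01).ravel(); print("rail yaw",np.arctan(v[1]/v[0]).round(4))
    bl=sel(585,640,55,72,43.5,52); print("blade",len(bl),np.median(bl,0).round(1),bl[:,0].min().round(1),bl[:,0].max().round(1))
    sad=sel(580,645,50,95,34,60); print("saddle",rect(sad))
    return sel
E
python3 - <<'E'
from idx import *
m=r.camera_model("wrist"); K=np.array([[m['fx'],0,m['cx']],[0,m['fy'],m['cy']],[0,0,1]])
import h
f=np.load("pics/wrist_last.npz"); M=(K,np.array(m['D'],float),np.load("pics/pose2.npy"))
s=analyse(f['p'],f['d'],M)
h_=s(650,700,-70,25,66,80); print("handle",len(h_),rect(h_)); t=h_[h_[:,2]>70]; print(rect(t),t.mean(0))
po=s(655,695,27,62,39,48); print("pointer",len(po),np.median(po,0).round(1),rect(po))
Q=down(np.pi/2)
r.gripper_to(50,40)
r.move_ptp([674,-21.5,330],Q); p,d,M=snap("wrist"); cv2.imwrite("pics/w3.png",p[:,:,::-1]); np.save("pics/pose3.npy",M[2])
s=analyse(p,d,M); po=s(655,695,27,62,39,48); print("pointer",len(po),np.median(po,0).round(1) if len(po) else 0)
print(r.get_joints(),r.get_clock())
E
```

```text
rail yaw 0.0004
blade 26 [609.6  66.   45.9] 608.4 611.3
saddle (array([609.5,  73.1]), array([17.7, 28.1]), 0.44)
handle 648 (array([675.7, -21.7]), array([88.8, 11.7]), 89.86)
(array([675.7, -21.8]), array([88.6, 11.7]), 89.91) [675.34033852 -22.07557826  73.26693565]
pointer 115 [675.3  39.4  44.6] (array([676.2,  41.9]), array([ 8.3, 27.6]), 1.42)
rail yaw -0.0005
blade 72 [611.1  66.6  46.3] 609.1 612.7
saddle (array([610.8,  73.5]), array([18.8, 27.4]), 0.22)
pointer 298 [677.2  39.   45.4]
[-6.86881620e-02  3.13854515e-01  1.68000511e+00  2.01445606e-05
  1.14663428e+00 -6.94768116e-02] 28.6333
```

View pics/w3.png

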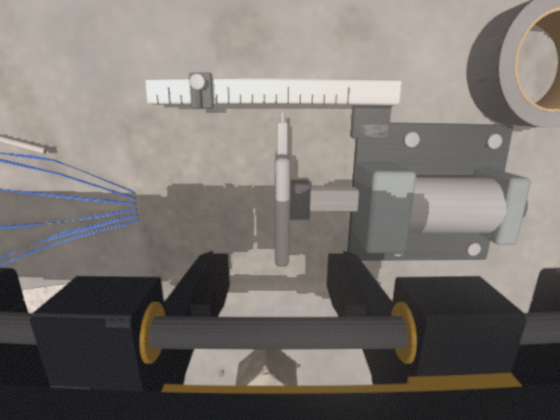

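This view has the index blade at (202,92) and the pointer tip at (283,115), with the rail square to the axes. Both wrist views give about 66 mm of travel. Gripping now and pulling.

```bash
python3 - <<'E'
from idx import *
Q=down(np.pi/2)
r.movel([676,-21.5,330],Q); 
print(r.movel([676,-21.5,208],v=80,stop_force=15), r.get_position())
r.gripper_to(4,40); print("w",r.get_width(),r.get_finger_force(),r.get_ft_force())
r.dwell(.3); x0=r.get_position(); print(x0)
r.movel([676-66,-21.5,208],v=30); r.dwell(.4)
print(r.get_position(),r.get_width(),r.get_finger_force(),r.get_ft_force())
p,d,M=snap("wrist"); np.savez("pics/w4.npz",p=p,d=d); cv2.imwrite("pics/w4.png",p[:,:,::-1])
s=analyse(p,d,M); po=s(585,640,27,55,39,48); print("pointer",len(po),np.median(po,0).round(1) if len(po) else 0)
print(r.get_clock())
E
```

```text
False [676.35240175 -21.53649228 208.75583344]
w 11.840113899582668 40.011897990480065 [ 4.98549609  0.0088872  -3.57843584]
[676.97367885 -21.50671222 208.12836248]
[612.24642086 -21.33662131 208.13748122] 11.673467640352273 40.064177953172475 [11.1025021   0.87825158 -9.64485391]
rail yaw -0.0041
blade 245 [610.8  65.1  46.2] 609.5 614.6
saddle (array([610.8,  68.6]), array([37.1, 18.2]), 89.33)
pointer 966 [613.3  39.2  45.4]
34.3167
```

View pics/w4.png

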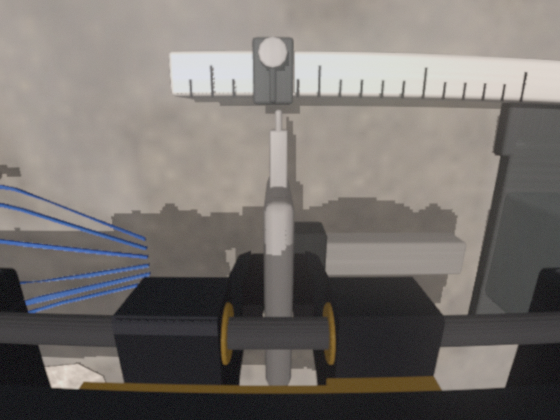

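The pointer tip is at (278,120) and the blade at (272,92), so the pull is about 2.5 mm short. The arm's own position agrees, lagging 2.2 mm behind its target. I'll correct for that.

```bash
python3 - <<'E'
from idx import *
r.movel([607.4,-21.5,208],v=15); r.dwell(.8)
print(r.get_position(),r.get_width(),r.get_finger_force(),r.get_ft_force())
p,d,M=snap("wrist"); cv2.imwrite("pics/w5.png",cv2.resize(p[20:200,180:380,::-1],None,fx=3,fy=3))
s=analyse(p,d,M); po=s(585,640,27,55,39,48); print("pointer",np.median(po,0).round(1))
x=r.get_position(); r.dwell(.5); print(r.get_position()-x,r.get_clock())
E
```

```text
[609.61473781 -21.33515805 208.11489515] 11.616928671945967 40.064202232751995 [ 11.16837616   1.74713495 -10.44920976]
rail yaw -0.0047
blade 243 [610.7  65.1  46.2] 609.4 612.3
saddle (array([610.8,  68.5]), array([37.1, 18.1]), 89.39)
pointer [610.7  39.1  45.4]
[0.01514875 0.00633089 0.00132458] 35.9917
```

View pics/w5.png

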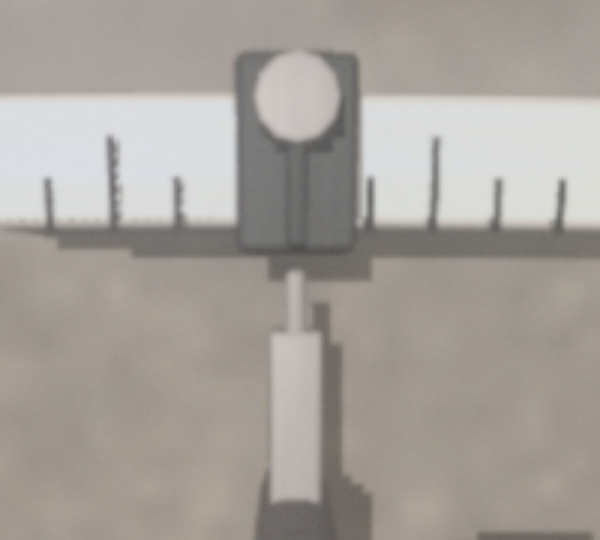

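The pointer at crop column 295 lines up with the blade at column 297, and both measure x = 610.7. The arm is still, so I'm handing in.

```bash
python3 -c "
from cell import r
print(r.sign_off())"
```

```text
the job is handed in; nothing more can be done
None
```

I handed the job in at about 36 s: both weights are upright in the smaller tray, the block is upright in the larger one, and the gripper holds the handle at 40 N with the pointer measured level with the index; no verdict came back.

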